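# Free the latched turntable speed key

### The job

One of the four white speed keys on the green turntable console has been left latched down. Starting at the end next to the turntable, tap the four keys lightly one after another with shut fingertips, neither driving an up key in nor freeing the latched one; then press the latched key to release it, so that all four stand up. Pick nothing up and leave the turntable and the things lying around alone.

Things in the scene. Friction and masses are not known exactly. Their poses are not given: they have to be found in the camera images.
- console: Green drive console fixed to the counter, 100 mm (x) by 240 mm (y), 45 mm high, black strip under the keys. Origin: centre of its underside, on the counter; z up. The row of keys runs along its y axis at x = 0: key_1 at y = +72 mm (the end next to the turntable), key_2 +24, key_3 -24, key_4 -72 mm; 16 mm gaps between the keys.
- key_1: The first (next to the turntable) white square push key, 32 x 32 mm, 10 mm of travel. Origin: centre of its top face, z up, axes as the console's. Top 63 mm above the counter when up, 58 mm when latched. All four keys: an up key gives on a spring (1.6 N starts it, 5 N holds it 2 mm down, 10 N 5 mm, 18 N bottoms it), springs back and never latches. 
- key_2: The second white square push key, 32 x 32 mm, 10 mm of travel. Origin: centre of its top face, z up, axes as the console's. Top 63 mm above the counter when up, 58 mm when latched. The latched key gives nothing below 8 N; pressed 9 mm or more below the up height (13 to 16 N), its latch lets go and it rises when let go.
- key_3: The third white square push key, 32 x 32 mm, 10 mm of travel. Origin: centre of its top face, z up, axes as the console's. Top 63 mm above the counter when up, 58 mm when latched. Acts as described for key_1 and key_2.
- key_4: The fourth (farthest from the turntable) white square push key, 32 x 32 mm, 10 mm of travel. Origin: centre of its top face, z up, axes as the console's. Top 63 mm above the counter when up, 58 mm when latched. Acts as described for key_1 and key_2.
- latch (a joint): Hidden latch slide in the console, m: 0 while it holds one key down, at least 0.008 (up to 0.014) once that key is freed. It does not tell which key it holds.
- turntable: Grey aluminium turntable, 210 mm across and 52 mm high, beside the console beyond key_1. Origin: centre of its underside. Leave alone.
- mallet: Copper-faced mallet lying to the other side of the console, 280 mm long, head 96 x 38 mm, 38 mm high. Origin: on the counter under the middle of its length, x towards the head. Loose; leave alone.
- cap: Red plastic thread protector cap standing on the robot's side of the console, 38 mm across, 32 mm high. Origin: centre of its underside. Loose; leave alone.
- gauge_block: Blue steel feeler gauge block with polished edges, 25 x 60 mm, 37 mm high, behind the console. Origin: centre of its underside. Loose; leave alone.
- stud_1: Dull grey stud bolt with two hexagon nuts lying behind the console along y, 150 mm long, 35 mm thick at the nuts. Origin: on the counter under its middle. Loose; leave alone.
- stud_2: Dull grey stud bolt with two hexagon nuts lying behind the console along y, 150 mm long, 35 mm thick at the nuts. Origin: on the counter under its middle. Loose; leave alone.
- stud_3: Dull grey stud bolt with two hexagon nuts lying behind the console along y, 150 mm long, 35 mm thick at the nuts. Origin: on the counter under its middle. Loose; leave alone.

How it is judged:
By the outcome, as a careful person would: the job done as asked, in the order asked, and still so for the second after the job is handed in, with the robot touching nothing.
It also fails if it takes over 48 s, if anything falls off the work surface, if the arm or the gripper's body presses on something with over 40 N, if the wrist force passes 120 N, or if a joint passes its speed limit or range.

### The arm

A 6-joint arm with a two-finger parallel gripper is mounted at the origin on the work surface. World frame = base frame: x ahead of the robot, y to its left, z up, the work surface at z = 0. Lengths are in mm, angles in rad, forces in N, time in s.
With the tool pointing down it reaches from about 325 to 875 mm from the base axis. Payload 4.4 kg.
Tool frame: the origin (TCP) lies at the very end of the fingers, on their centre line; the grasp point (between the pads) lies 19 mm behind it; y points along the fingers, z is the direction in which the jaws open and shut, and the axes are right-handed (so a half turn about y gives the same grasp; the last joint's range is limited). The gripper opens to 85 mm and grips with 20 to 120 N. Pads are 22 mm wide; open, the fingers measure 114 mm over their backs; the gripper's body (76 mm by 85 mm) begins 54 mm behind the grasp point. The pads swing forward as they close: fully open they stand 13 mm farther back than shut.
Start: joints at [-1.45, 0.207, 1.542, -0, 1.393, -0.15], TCP at [153.801, -554.051, 202.082] pointing down, gripper open.
Joint ranges: [-2.73, 2.73], [-0.86, 2.22], [0.23, 2.46], [-1.11, 4.25], [0.08, 2.63], [-2.82, 2.82]. Speed limits (rad/s): [2.79, 2.79, 3.14, 3.14, 3.14, 3.14].

### API

Orientations are given as a unit quaternion [x, y, z, w].
In Python, from plant import r, optics, workorder gives the robot as it stands.
- The arm moves only by the tool jog_arm, never from a script. Its argument "commands" is one flat list of numbers, 4 for each row, row after row: the shift along the world's x, y, z in cm, then the turn about the world's z in rad. In form: [dx, dy, dz, spin, dx, dy, dz, spin, ...]. A call has exactly 5 rows; each row is the pose to reach, as a shift and turn from the pose commanded when the call began; what a row does not reach only later rows make up. A row lasts 1/8 s, in which the tool goes at most 62.5 mm and 10.7 degrees, less where a joint would pass 70% of its speed; a pose out of reach is approached as far as the arm can. A call with a gripper value outside its range is refused whole. "fingers" is the opening, from 0 (shut) to 1 (fully open), set as the call begins (left out, the last holds). The fingers move at their own pace and stop on an object; "force" is the grip in N (left out, the last holds). Time passes only in rows, so rows that repeat a pose let the fingers close, or fill a call up. It gives the time, the measured TCP pose, the force and the opening at its end, in the units of the state.
- r.get_obs(): the state, without advancing time (a new reading comes with each control period).
- optics.capture(name): name is "scene" or "side" or "wrist"; returns a dict with "pixels" (480x640x3 uint8, red, green, blue), "K" (3x3 intrinsics, pixels), "rvec" (rotation vector, rad) and "tvec" (3), from world to camera coordinates, as OpenCV has them. Camera axes: x right, y down, z forward; pixel columns grow to the right and rows downward; lengths in mm; the calibration is good to about 2 mm. A picture is of the moment at which its call begins. There is no depth.
- workorder.hand_in(): hands the job in, once; it reports no verdict.
The state is a dict: "time_s": time; "qpos": joint angles; "qd": joint speeds; "joint_torque": joint torques, N m; "ee_pos": TCP position; "ee_rot": TCP orientation; "wrist_force": force on the tool from outside, world axes, zero at the start; "wrist_torque": the same for the moment, N m; "grip_width": opening from 0.0 (shut) to 1.0 (fully open).
Only numpy, scipy, OpenCV 4.12 (cv2) and the standard library are available. Lean on these libraries where they do the work, as an engineer would, in place of code of your own. Each camera call takes 0.05 s, during which the arm holds its last target.

## Working session

There is one attempt and no reset: what is moved stays moved. The work goes in short steps, Python scripts to look and compute and a tool call to move; the robot and the scene stay as the last step left them, time stands still between calls to the robot, and variables do not carry over. Pictures are saved under pics/ and viewed, and the job is handed in when it is done.

Besides the shell and the picture viewer there is one more tool, called as name(argument=value, ...) on one line, values as JSON. jog_arm: Moves the arm, as the interface text tells. Its arguments: {"type":"object","properties":{"commands":{"type":"array"},"fingers":{"type":"number"},"force":{"type":"number"}},"required":["commands"]}

```bash
mkdir -p pics; ls; python3 - <<'E'
from plant import r,optics,workorder
import cv2,pickle
o=r.get_obs();print(o)
d={}
for n in("scene","side","wrist"):
    c=optics.capture(n);d[n]=c;cv2.imwrite(f"pics/{n}0.png",c["pixels"][:,:,::-1])
pickle.dump(d,open("caps0.pkl","wb"))
print(r.get_obs()["time_s"])
E
```

```text
pics
{'time_s': 0.0, 'qpos': array([-1.45052001e+00,  2.07386822e-01,  1.54296638e+00,  3.25613185e-06,
        1.39353302e+00, -1.50505429e-01]), 'qd': array([-1.94899448e-04, -1.35802174e-03, -3.94056815e-04, -1.77639465e-05,
       -4.31841671e-04, -8.97201489e-05]), 'joint_torque': array([ 1.45263225e-04, -3.83032572e+01, -2.91599017e+01, -2.92193581e-04,
        1.07452663e-02, -1.28924387e-05]), 'ee_pos': array([ 153.68949229, -553.21255679,  200.93880527]), 'ee_rot': array([-0.09542994,  0.70144616, -0.69982457,  0.09545671]), 'wrist_force': array([-0.70575404, -0.18012048, -0.14816769]), 'wrist_torque': array([ 0.02655951, -0.01233131,  0.02183395]), 'grip_width': 0.9997225002520531}
0.15
```

View pics/scene0.png

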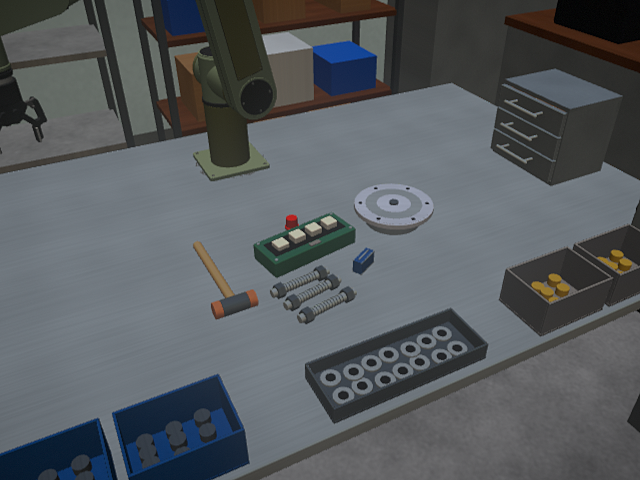

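View pics/side0.png

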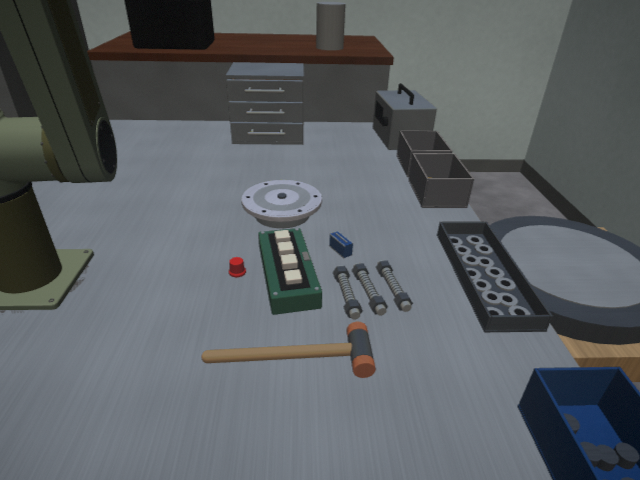

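View pics/wrist0.png

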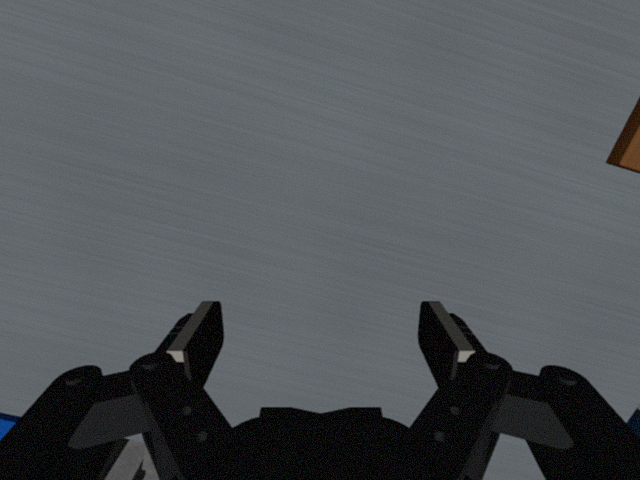

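The scene view has the keys at about (280,244) to (329,222), with the turntable end at (329,222). The side view has them from (281,236), the far turntable end, to (292,277). Next I measure the keys and the green console.

```bash
cat > h.py <<'E'
import numpy as np,cv2
def cam(c):
    R=cv2.Rodrigues(np.array(c["rvec"],float))[0];t=np.array(c["tvec"],float).ravel();return np.array(c["K"],float),R,t
def ray(c,uv,z):
    K,R,t=cam(c);C=-R.T@t;d=R.T@np.linalg.inv(K)@np.array([uv[0],uv[1],1.]);return C+d*(z-C[2])/d[2]
def P(c):
    K,R,t=cam(c);return K@np.c_[R,t]
def proj(c,X):
    q=P(c)@np.append(X,1);return q[:2]/q[2]
E
python3 - <<'E'
import pickle,cv2,numpy as np
from h import *
d=pickle.load(open("caps0.pkl","rb"))
roi={"scene":(250,205,360,280),"side":(250,220,330,315)}
for n,(a,b,e,f) in roi.items():
    c=d[n];im=c["pixels"][b:f,a:e]
    big=cv2.resize(im,None,fx=7,fy=6 if n=="side" else 7,interpolation=cv2.INTER_CUBIC)
    cv2.imwrite(f"pics/{n}0z.png",big[:,:,::-1])
    hsv=cv2.cvtColor(im,cv2.COLOR_RGB2HSV)
    for th in(150,190,205):
        m=((hsv[...,2]>th)&(hsv[...,1]<70)).astype(np.uint8)
        k,l,s,ce=cv2.connectedComponentsWithStats(m,connectivity=4)
        for i in range(1,k):
            if s[i,4]>20:
                uv=ce[i]+[a,b];print(n,th,s[i],uv.round(1),ray(c,uv,63).round(1))
    C=cam(c);print(n,"cam",(-C[1].T@C[2]).round())
E
```

```text
scene 150 [105   0   5   8  28] [357.5 207.6] [511.8 170.   63. ]
scene 150 [71 11 16  9 85] [328.3 219.9] [528.7  77.   63. ]
scene 150 [55 17 16 10 87] [312.4 226.5] [536.8  29.3  63. ]
scene 150 [39 24 16 10 93] [296.4 233.2] [545.1 -17.5  63. ]
scene 150 [22 32 17 10 98] [279.9 241.9] [560.2 -67.2  63. ]
scene cam [1606. -472.  858.]
side 150 [ 25  10  15   9 101] [281.8 233.9] [525.3  74.7  63. ]
side 150 [ 28  21  15  10 116] [284.9 245.7] [533.3  27.7  63. ]
side 150 [ 31  34  16  10 131] [288.5 258.5] [542.  -19.2  63. ]
side 150 [ 35  50  16  11 144] [292.3 274.7] [550.4 -73.   63. ]
side cam [ 565. -747.  585.]
```

Key_4 lies about 6.5 mm off the line of the others in both views, toward the camera each time. That is what a top 5 mm lower would show, so key_4 looks latched. Next I compute the pose and the shifts.

```bash
python3 - <<'E'
from plant import r
import numpy as np
from scipy.spatial.transform import Rotation as Ro
k=np.array([[527,75.9],[535,28.5],[543.5,-18.4]]);
dv=(k[2]-k[0]);dv/=np.linalg.norm(dv);print(np.linalg.norm(k[2]-k[0]),np.degrees(np.arctan2(-dv[0],-dv[1]))*-1)
m=k.mean(0)
for i in range(4):print(i+1,(m+dv*48*(i-1)).round(1))
o=r.get_obs();R=Ro.from_quat(o["ee_rot"]).as_matrix();print(R.round(3));print("jaw yaw",np.arctan2(R[1,2],R[0,2]),"console y yaw",np.arctan2(-dv[1],-dv[0]))
print(o["ee_pos"])
E
```

```text
95.73264855836801 9.924771660233686
1 [526.9  75.9]
2 [535.2  28.7]
3 [543.4 -18.6]
4 [551.7 -65.9]
[[-0.964 -0.     0.267]
 [-0.267  0.002 -0.964]
 [-0.    -1.    -0.002]]
jaw yaw -1.3000219115815268 console y yaw 1.7440162697745984
[ 153.72124378 -553.42805561  201.17628834]
```

View pics/side0z.png

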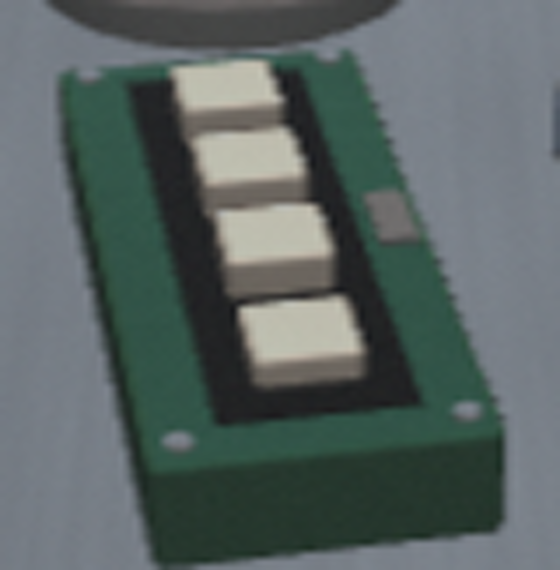

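The close-up shows key_4's side face clearly shorter than the others, so it is the latched one. Moving above key_1 with the fingers shut.

jog_arm(commands=[3.0, 5.0, 0, -0.02, 6.0, 10.0, 0, -0.04, 9.0, 15.0, 0, -0.06, 12.0, 20.0, 0, -0.08, 15.0, 25.0, 0, -0.1], fingers=0, force=20)

```text
time_s: 0.78
ee_pos: [304.4, -302.2, 201.9]
ee_rot: [-0.06, 0.705, -0.705, 0.06]
wrist_force: [1.1, -0.7, 0.3]
grip_width: -0.0
```

jog_arm(commands=[3.0, 5.0, 0, 0, 6.0, 10.0, 0, 0, 9.0, 15.0, 0, 0, 12.0, 20.0, 0, 0, 15.0, 25.0, 0, 0])

```text
time_s: 1.4
ee_pos: [454.4, -52.2, 202.1]
ee_rot: [0.06, -0.704, 0.705, -0.06]
wrist_force: [1.3, -0.9, -0.0]
grip_width: -0.003
```

jog_arm(commands=[2.4, 4.3, 0, 0, 4.9, 8.7, -2, 0, 7.3, 13.0, -5, 0, 7.3, 13.0, -9, 0, 7.3, 13.0, -11, 0])

```text
time_s: 2.02
ee_pos: [524.7, 76.9, 89.0]
ee_rot: [-0.063, 0.705, -0.704, 0.059]
wrist_force: [0.6, -0.5, 0.4]
grip_width: 0.0
```

```bash
python3 - <<'E'
from plant import r,optics
import cv2,pickle
d={}
for n in("scene","side","wrist"):
    c=optics.capture(n);d[n]=c;cv2.imwrite(f"pics/{n}1.png",c["pixels"][:,:,::-1])
pickle.dump(d,open("caps1.pkl","wb"))
for n,(a,b,e,f) in {"scene":(250,180,360,270),"side":(240,180,340,300)}.items():
    cv2.imwrite(f"pics/{n}1z.png",cv2.resize(d[n]["pixels"][b:f,a:e,::-1],None,fx=5,fy=5,interpolation=cv2.INTER_CUBIC))
for i in range(3):
    o=r.get_obs();print(o["time_s"],o["ee_pos"],o["wrist_force"])
E
```

```text
2.175 [525.29030998  76.09916972  90.56548461] [ 0.49646652  0.08763028 -0.13690365]
2.175 [525.29030998  76.09916972  90.56548461] [ 0.49646652  0.08763028 -0.13690365]
2.175 [525.29030998  76.09916972  90.56548461] [ 0.49646652  0.08763028 -0.13690365]
```

View pics/side1z.png

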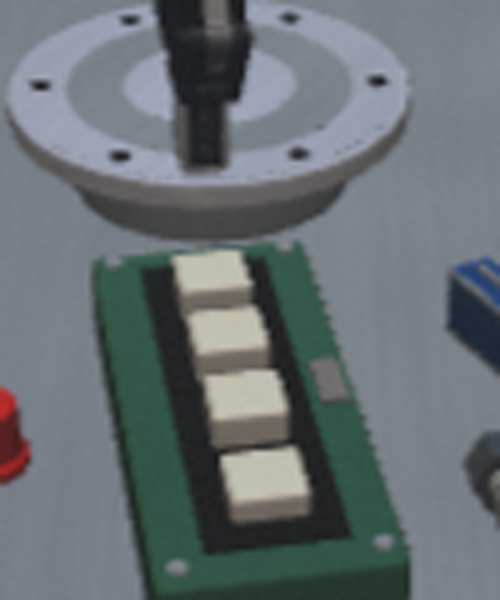

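View pics/wrist1.png

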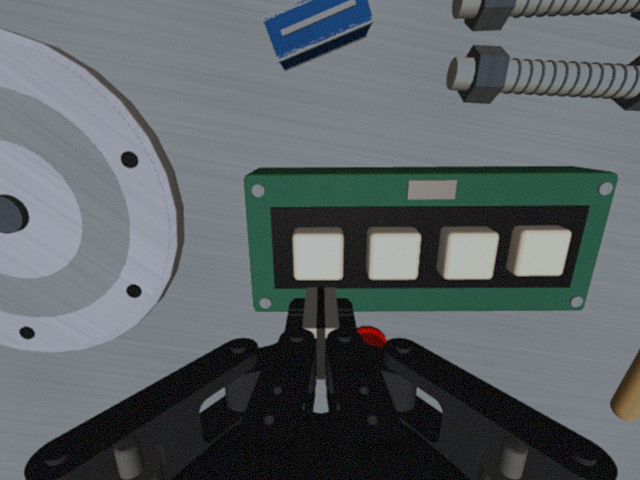

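View pics/scene1z.png

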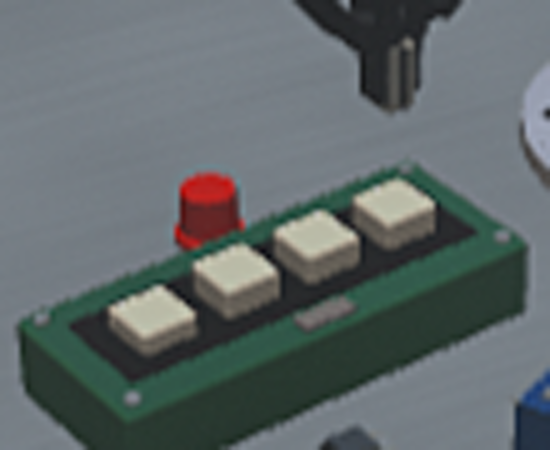

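The wrist view shows the fingertips lined up with key_1's column, around (320,290), and the keys in order left to right. Cross-checking the tip pixels (scene about (328,202), side about (281,213)) against the reported pose.

```bash
python3 - <<'E'
import pickle,cv2,numpy as np
from h import *
d=pickle.load(open("caps1.pkl","rb"))
for n in d: print(n,proj(d[n],[525.3,76,90]).round(1), proj(d[n],[526.9,75.9,63]).round(1))
X=cv2.triangulatePoints(P(d["scene"]),P(d["side"]),np.array([[328.5],[202.]]),np.array([[281.4],[213.]]));print((X[:3]/X[3]).ravel())
c=d["wrist"]; im=c["pixels"];hsv=cv2.cvtColor(im,cv2.COLOR_RGB2HSV)
m=((hsv[...,2]>190)&(hsv[...,1]<70)).astype(np.uint8);m[:220]=0;m[285:]=0;m[:,:280]=0
k,l,s,ce=cv2.connectedComponentsWithStats(m)
for i in range(1,k):
    if s[i,4]>300: print(s[i],ce[i].round(1),ray(c,ce[i],63).round(1),ray(c,ce[i],58).round(1))
E
```

```text
scene [327.2 210.2] [327.5 219.7]
side [281.5 223.1] [282.6 233.6]
wrist [321.7 276.1] [322.2 255.8]
[525.56023434  79.45156421 113.1082313 ]
```

The tip triangulates at z≈113 against a reported 90, so I need to look closer before trusting either.

```bash
python3 - <<'E'
import pickle,cv2,numpy as np
from h import *
d=pickle.load(open("caps1.pkl","rb"))
out=[]
for n,(a,b) in {"scene":(305,180),"side":(260,190)}.items():
    z=cv2.resize(d[n]["pixels"][b:b+60,a:a+45,::-1],None,fx=8,fy=8,interpolation=cv2.INTER_NEAREST)
    for zz,col in((90,(0,0,255)),(113,(0,255,0))):
        p=(proj(d[n],[525.3,76,zz])-[a,b]+.5)*8;cv2.circle(z,tuple(int(v) for v in p),4,col,-1)
    out.append(z)
cv2.imwrite("pics/tip1.png",np.hstack(out))
print([proj(d["wrist"],[525.3,76,z]).round(1) for z in(90,100,113)])
c=d["wrist"]; im=c["pixels"];hsv=cv2.cvtColor(im,cv2.COLOR_RGB2HSV);print(hsv[253,318],hsv[253,540])
m=((hsv[...,2]>120)&(hsv[...,1]<90)).astype(np.uint8);m[:215]=0;m[285:]=0;m[:,:280]=0;m[:,580:]=0
k,l,s,ce=cv2.connectedComponentsWithStats(m)
for i in range(1,k):
    if s[i,4]>300: print(s[i],ce[i].round(1),ray(c,ce[i],63).round(1),ray(c,ce[i],58).round(1))
E
```

```text
[array([321.7, 276.1]), array([321.7, 284.1]), array([321.8, 295.9])]
[ 80   4 181] [ 40   9 180]
[ 514  230   57   46 2258] [541.9 252.3] [552.4 -57.4  63. ] [551.2 -61.2  58. ]
[ 293  233   51   47 2318] [317.8 255.8] [526.4  78.6  63. ] [524.5  78.3  58. ]
[ 369  233   52   47 2323] [393.9 255.7] [534.5  32.1  63. ] [532.9  30.6  58. ]
[ 444  232   55   47 2327] [470.4 255. ] [543.2 -14.5  63. ] [541.7 -17.1  58. ]
```

View pics/tip1.png

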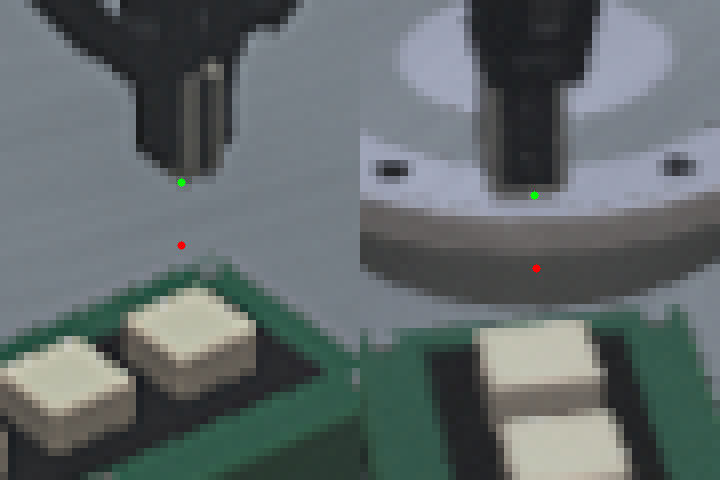

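```bash
python3 - <<'E'
from plant import r,optics
import cv2,pickle,numpy as np
from h import *
d={};out=[]
o=r.get_obs();print(o["ee_pos"],o["wrist_force"],o["grip_width"],o["qpos"])
for n,(a,b) in {"scene":(305,180),"side":(260,190)}.items():
    d[n]=optics.capture(n)
    z=cv2.resize(d[n]["pixels"][b:b+60,a:a+45,::-1],None,fx=8,fy=8,interpolation=cv2.INTER_NEAREST)
    for zz,col in((90,(0,0,255)),(113,(0,255,0))):
        p=(proj(d[n],[525.3,76,zz])-[a,b]+.5)*8;cv2.circle(z,tuple(int(v) for v in p),4,col,-1)
    out.append(z)
cv2.imwrite("pics/tip2.png",np.hstack(out))
pickle.dump(d,open("caps2.pkl","wb"))
E
```

```text
[525.29030998  76.09916972  90.56548461] [ 0.49646652  0.08763028 -0.13690365] 0.0026103005726424793 [-1.92503124e-02  2.37236002e-01  1.75249393e+00 -1.12446137e-05
  1.15569291e+00  1.38046514e+00]
```

View pics/tip2.png

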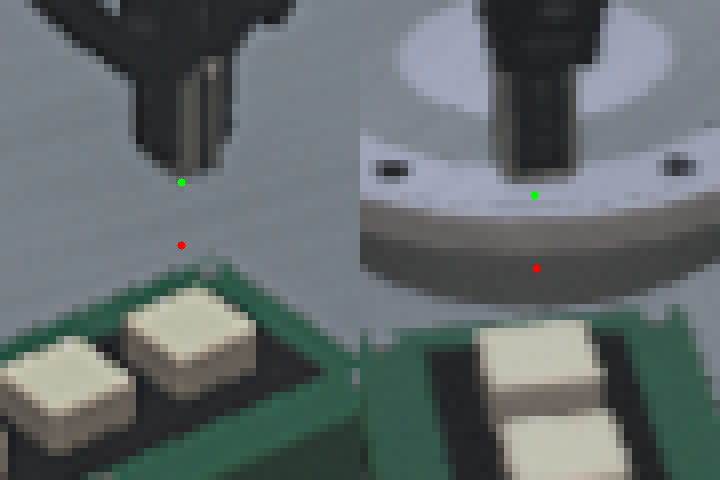

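Both views put the tip 22–24 mm above the reported TCP, and the horizontal position agrees. I'll find contact by force, descending in small steps from above the height where the reported pose would touch.

jog_arm(commands=[0, 0, -1.0, 0, 0, 0, -1.8, 0, 0, 0, -2.3, 0, 0, 0, -2.3, 0, 0, 0, -2.3, 0])

```text
time_s: 2.9
ee_pos: [527.0, 76.0, 69.2]
ee_rot: [0.06, -0.705, 0.705, -0.06]
wrist_force: [0.8, 0.6, -0.3]
grip_width: 0.003
```

```bash
python3 - <<'E'
from plant import r,optics
import cv2,pickle,numpy as np
from h import *
d={};out=[]
o=r.get_obs();print(o["ee_pos"],o["wrist_force"],o["grip_width"]);E=o["ee_pos"]
for n,(a,b) in {"scene":(305,180),"side":(260,190)}.items():
    d[n]=optics.capture(n)
    z=cv2.resize(d[n]["pixels"][b:b+60,a:a+45,::-1],None,fx=8,fy=8,interpolation=cv2.INTER_NEAREST)
    for zz,col in((0,(0,0,255)),(23,(0,255,0))):
        p=(proj(d[n],E+[0,0,zz])-[a,b]+.5)*8;cv2.circle(z,tuple(int(v) for v in p),4,col,-1)
    out.append(z)
cv2.imwrite("pics/tip3.png",np.hstack(out))
E
```

```text
[526.95399887  75.95473203  69.19148585] [ 0.84533318  0.62245588 -0.26368455] 0.0029181092560221587
```

View pics/tip3.png

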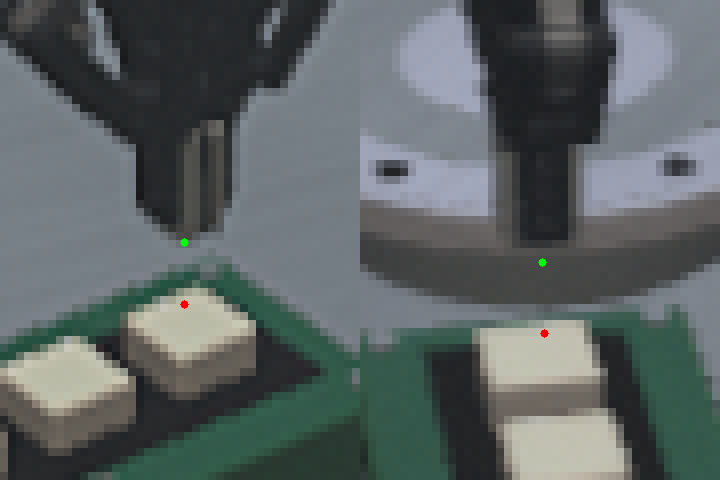

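Still about 23 mm of visible gap. Continuing in small steps with force checks.

jog_arm(commands=[0, 0, -0.2, 0, 0, 0, -0.4, 0, 0, 0, -0.6, 0, 0, 0, -0.7, 0, 0, 0, -0.75, 0])

```text
time_s: 3.62
ee_pos: [526.7, 76.0, 61.4]
ee_rot: [-0.06, 0.705, -0.705, 0.06]
wrist_force: [0.9, -0.6, -0.8]
grip_width: -0.005
```

jog_arm(commands=[0, 0, -0.05, 0, 0, 0, -0.1, 0, 0, 0, -0.15, 0, 0, 0, -0.2, 0, 0, 0, -0.2, 0])

```text
time_s: 4.25
ee_pos: [526.8, 75.9, 59.5]
ee_rot: [0.06, -0.705, 0.705, -0.06]
wrist_force: [-0.5, -0.3, -0.2]
grip_width: -0.005
```

```bash
cat > look.py <<'E'
import sys
from plant import r,optics
import cv2,pickle,numpy as np
from h import *
o=r.get_obs();E=o["ee_pos"];print(o["time_s"],E,o["wrist_force"],o["wrist_torque"]);out=[];d={}
for n,(a,b) in {"scene":(290,190),"side":(260,190)}.items():
    d[n]=optics.capture(n)
    z=cv2.resize(d[n]["pixels"][b:b+60,a:a+50,::-1],None,fx=8,fy=8,interpolation=cv2.INTER_NEAREST)
    out.append(z)
cv2.imwrite(f"pics/{sys.argv[1]}.png",np.hstack(out))
pickle.dump(d,open(f"{sys.argv[1]}.pkl","wb"))
E
python3 look.py tip4
```

```text
4.25 [526.76649028  75.94553633  59.5397429 ] [-0.54888601 -0.33798255 -0.17859783] [ 0.00682133  0.01804083 -0.00070428]
```

View pics/tip4.png

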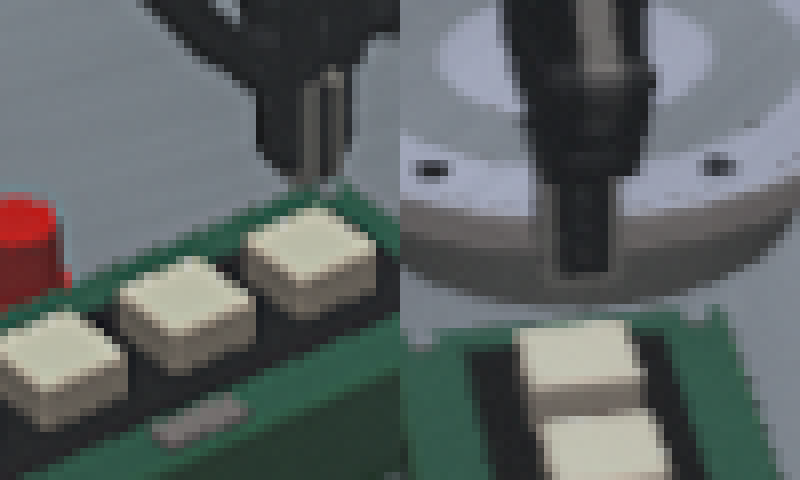

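No contact; the tip is still clear of key_1 (scene tip at about (328.6,212.7), side at about (283.3,224.3)).

```bash
python3 - <<'E'
import pickle,cv2,numpy as np
from h import *
d=pickle.load(open("tip4.pkl","rb"))
X=cv2.triangulatePoints(P(d["scene"]),P(d["side"]),np.array([[328.6],[212.5]]),np.array([[283.2],[224.2]]));X=(X[:3]/X[3]).ravel();print(X,[proj(d[n],X) for n in d])
E
```

```text
[529.00145809  77.95686259  85.29517665] [array([328.64309966, 212.34470086]), array([283.30883432, 224.4998903 ])]
```

jog_arm(commands=[0, 0, -0.3, 0, 0, 0, -0.6, 0, 0, 0, -0.9, 0, 0, 0, -1.1, 0, 0, 0, -1.2, 0])

```text
time_s: 4.97
ee_pos: [526.7, 75.9, 47.3]
ee_rot: [-0.06, 0.705, -0.705, 0.06]
wrist_force: [0.2, -0.2, -0.9]
grip_width: 0.002
```

```bash
python3 look.py tip5
```

```text
4.975 [526.66975596  75.94760912  47.34122744] [ 0.15631363 -0.19658159 -0.87779992] [ 0.0106843  -0.01573208  0.06824179]
```

View pics/tip5.png

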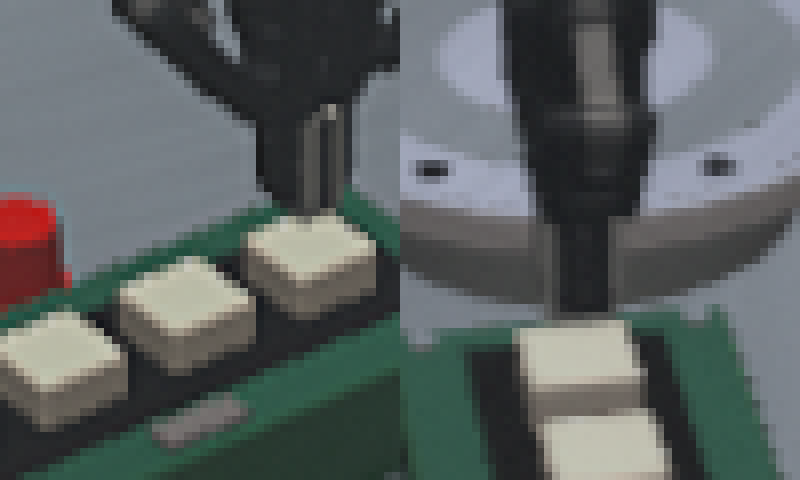

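The tip is now about 10 mm above key_1's top and centred on it in both views. Continuing.

jog_arm(commands=[0, 0, -0.15, 0, 0, 0, -0.3, 0, 0, 0, -0.4, 0, 0, 0, -0.5, 0, 0, 0, -0.5, 0])

```text
time_s: 5.7
ee_pos: [526.7, 76.0, 42.5]
ee_rot: [-0.06, 0.705, -0.705, 0.06]
wrist_force: [0.1, 0.7, -0.3]
grip_width: -0.001
```

jog_arm(commands=[0, 0, -0.05, 0, 0, 0, -0.1, 0, 0, 0, -0.15, 0, 0, 0, -0.2, 0, 0, 0, -0.2, 0])

```text
time_s: 6.32
ee_pos: [526.7, 75.9, 40.5]
ee_rot: [-0.06, 0.705, -0.705, 0.06]
wrist_force: [0.2, 0.7, 0.4]
grip_width: -0.001
```

jog_arm(commands=[0, 0, -0.05, 0, 0, 0, -0.1, 0, 0, 0, -0.15, 0, 0, 0, -0.15, 0, 0, 0, -0.15, 0])

```text
time_s: 6.95
ee_pos: [526.8, 76.0, 39.1]
ee_rot: [-0.06, 0.705, -0.705, 0.06]
wrist_force: [0.3, 0.4, 1.3]
grip_width: 0.002
```

```bash
python3 look.py tip6
```

```text
6.95 [526.80968764  75.95361817  39.08991967] [0.31467255 0.36499598 1.32938588] [-0.01734667 -0.01927218 -0.05878251]
```

View pics/tip6.png

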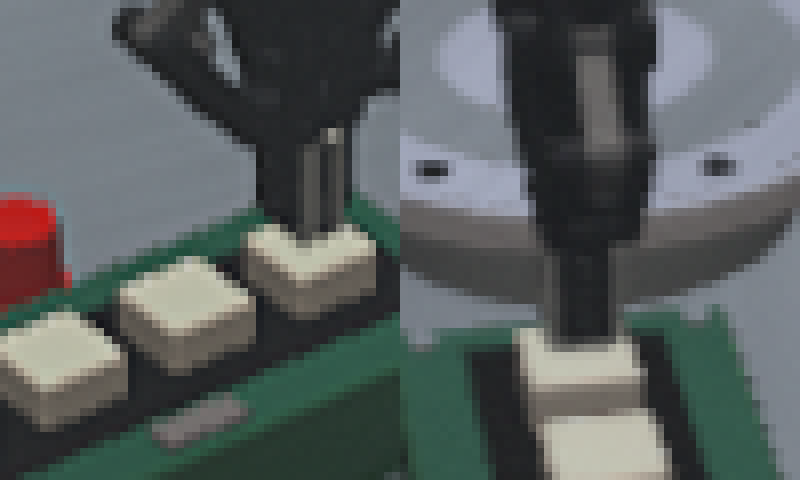

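Contact appears to be starting: the fingertips sit on the middle of key_1 and Fz is 1.3 N. One mm more to confirm.

jog_arm(commands=[0, 0, -0.05, 0, 0, 0, -0.1, 0, 0, 0, -0.1, 0, 0, 0, -0.1, 0, 0, 0, -0.1, 0])

```text
time_s: 7.68
ee_pos: [526.8, 75.9, 38.1]
ee_rot: [0.06, -0.705, 0.705, -0.06]
wrist_force: [0.4, -0.5, 0.2]
grip_width: 0.001
```

jog_arm(commands=[0, 0, -0.05, 0, 0, 0, -0.1, 0, 0, 0, -0.1, 0, 0, 0, -0.1, 0, 0, 0, -0.1, 0])

```text
time_s: 8.3
ee_pos: [526.8, 75.9, 37.1]
ee_rot: [0.06, -0.705, 0.705, -0.06]
wrist_force: [-0.3, -0.0, 0.9]
grip_width: -0.004
```

jog_arm(commands=[0, 0, -0.05, 0, 0, 0, -0.1, 0, 0, 0, -0.1, 0, 0, 0, -0.1, 0, 0, 0, -0.1, 0])

```text
time_s: 8.93
ee_pos: [526.8, 75.9, 36.1]
ee_rot: [0.06, -0.705, 0.705, -0.06]
wrist_force: [0.0, 0.2, 0.8]
grip_width: -0.001
```

```bash
python3 look.py tip7
```

```text
8.925 [526.80057097  75.94443965  36.10379967] [0.02457623 0.20306073 0.78016423] [-0.04253763  0.06763484  0.03744386]
```

View pics/tip7.png

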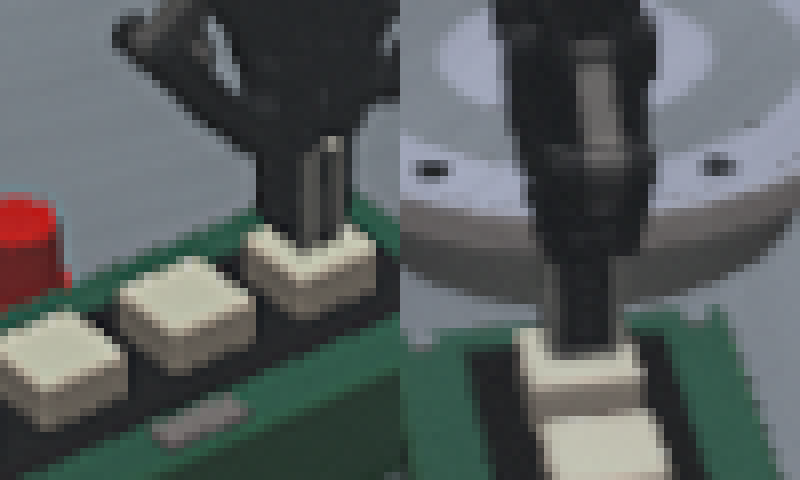

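jog_arm(commands=[0, 0, -0.05, 0, 0, 0, -0.1, 0, 0, 0, -0.1, 0, 0, 0, -0.1, 0, 0, 0, -0.1, 0])

```text
time_s: 9.65
ee_pos: [526.8, 75.9, 35.1]
ee_rot: [0.06, -0.705, 0.705, -0.06]
wrist_force: [0.1, 0.8, -0.4]
grip_width: 0.0
```

jog_arm(commands=[0, 0, -0.05, 0, 0, 0, -0.1, 0, 0, 0, -0.1, 0, 0, 0, -0.1, 0, 0, 0, -0.1, 0])

```text
time_s: 10.28
ee_pos: [526.8, 76.0, 34.1]
ee_rot: [-0.06, 0.705, -0.705, 0.06]
wrist_force: [-0.3, -0.7, -0.4]
grip_width: -0.004
```

jog_arm(commands=[0, 0, -0.05, 0, 0, 0, -0.1, 0, 0, 0, -0.1, 0, 0, 0, -0.1, 0, 0, 0, -0.1, 0])

```text
time_s: 10.9
ee_pos: [526.9, 75.9, 33.2]
ee_rot: [0.06, -0.705, 0.705, -0.06]
wrist_force: [-0.4, 0.2, 1.1]
grip_width: 0.003
```

```bash
python3 look.py tip8
```

```text
10.9 [526.89146316  75.94538135  33.19445084] [-0.42492822  0.21536971  1.14320674] [-0.0628853   0.08083549  0.03208636]
```

View pics/tip8.png

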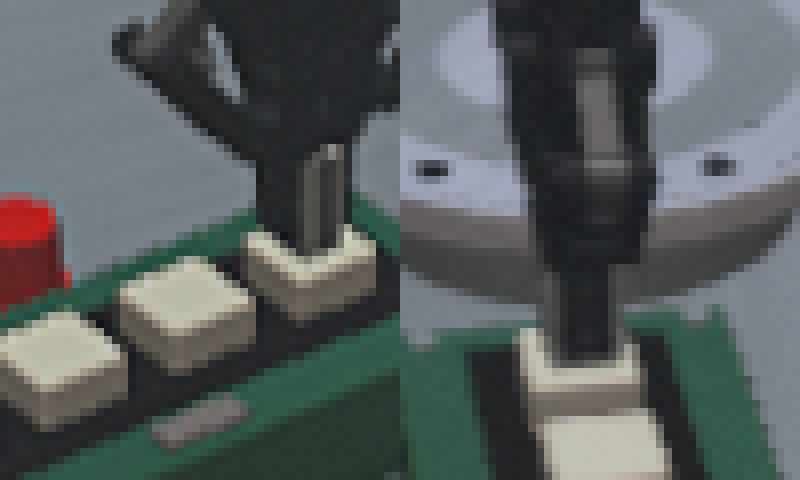

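jog_arm(commands=[0, 0, -0.05, 0, 0, 0, -0.1, 0, 0, 0, -0.1, 0, 0, 0, -0.1, 0, 0, 0, -0.1, 0])

```text
time_s: 11.62
ee_pos: [526.9, 75.9, 32.2]
ee_rot: [0.06, -0.705, 0.705, -0.06]
wrist_force: [-0.7, 0.1, 4.0]
grip_width: 0.0
```

```bash
python3 -c "
from plant import r
o=r.get_obs();print(o['ee_pos'],o['wrist_force'],o['wrist_torque'],o['joint_torque'])"
```

```text
[526.89767694  75.93479193  32.17803937] [-0.6926498   0.11054806  4.00625257] [0.0167425  0.15147647 0.04525771] [-5.30089193e-02 -3.58864868e+01 -2.25980330e+01  4.93810265e-03
 -2.31131357e-01  2.11686629e-04]
```

Key_1 is tapped: 4 N with about 1.4 mm give, so contact is at a TCP of about 33.5. Now lift, go over to key_2 and come down to just above it.

jog_arm(commands=[0, 0, 0.9, 0, 0.4, -2.4, 1.0, 0, 0.82, -4.73, 1.0, 0, 0.82, -4.73, 0.7, 0, 0.82, -4.73, 0.4, 0])

```text
time_s: 12.25
ee_pos: [534.6, 29.1, 35.8]
ee_rot: [-0.06, 0.705, -0.704, 0.06]
wrist_force: [0.9, -0.1, -0.6]
grip_width: -0.001
```

jog_arm(commands=[0, 0, -0.1, 0, 0, 0, -0.2, 0, 0, 0, -0.3, 0, 0, 0, -0.3, 0, 0, 0, -0.3, 0])

```text
time_s: 12.88
ee_pos: [535.1, 28.8, 33.3]
ee_rot: [-0.06, 0.705, -0.704, 0.06]
wrist_force: [-0.3, 1.2, 2.4]
grip_width: 0.003
```

```bash
python3 look.py tip9
```

```text
12.875 [535.08050377  28.84991659  33.25924959] [-0.28199427  1.20663108  2.37910303] [ 0.26200162  0.12806684 -0.00509407]
```

View pics/tip9.png

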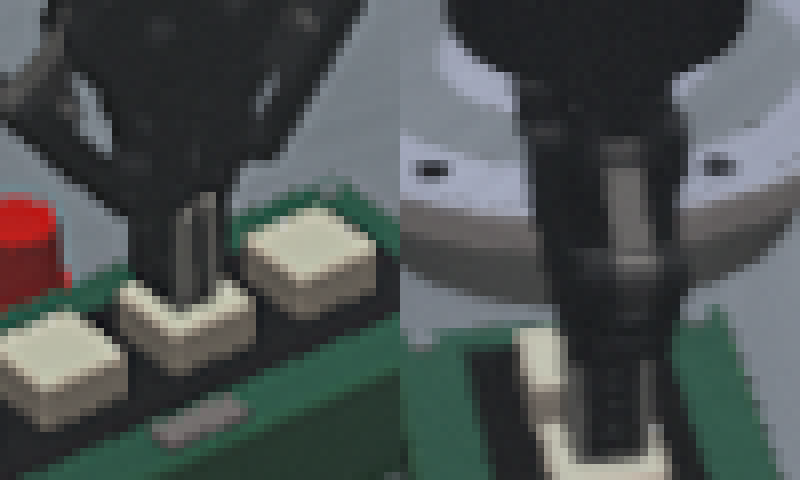

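The fingertips are centred on key_2 and touching at 2.4 N. A further 0.8 mm makes a definite tap.

jog_arm(commands=[0, 0, -0.05, 0, 0, 0, -0.08, 0, 0, 0, -0.08, 0, 0, 0, -0.08, 0, 0, 0, -0.08, 0])

```text
time_s: 13.6
ee_pos: [535.2, 28.7, 32.4]
ee_rot: [-0.06, 0.705, -0.705, 0.06]
wrist_force: [-0.8, 2.1, 3.4]
grip_width: -0.001
```

jog_arm(commands=[0, 0, 0.9, 0, 0.4, -2.4, 1.0, 0, 0.82, -4.73, 1.0, 0, 0.82, -4.73, 0.7, 0, 0.82, -4.73, 0.4, 0])

```text
time_s: 14.22
ee_pos: [542.8, -18.4, 36.0]
ee_rot: [-0.06, 0.705, -0.704, 0.06]
wrist_force: [0.0, 0.3, -0.5]
grip_width: 0.001
```

jog_arm(commands=[0, 0, -0.1, 0, 0, 0, -0.2, 0, 0, 0, -0.3, 0, 0, 0, -0.35, 0, 0, 0, -0.35, 0])

```text
time_s: 14.85
ee_pos: [543.2, -18.3, 33.0]
ee_rot: [-0.06, 0.705, -0.704, 0.06]
wrist_force: [-1.6, 1.2, 3.3]
grip_width: -0.005
```

jog_arm(commands=[0, 0, -0.03, 0, 0, 0, -0.05, 0, 0, 0, -0.05, 0, 0, 0, -0.05, 0, 0, 0, -0.05, 0])

```text
time_s: 15.48
ee_pos: [543.3, -18.6, 32.4]
ee_rot: [-0.06, 0.705, -0.705, 0.06]
wrist_force: [-1.1, 2.1, 2.8]
grip_width: 0.002
```

```bash
python3 look.py tip10
```

```text
15.475 [543.32662188 -18.587128    32.36276598] [-1.05471138  2.12153989  2.81840008] [0.40357701 0.18277156 0.02885678]
```

View pics/tip10.png

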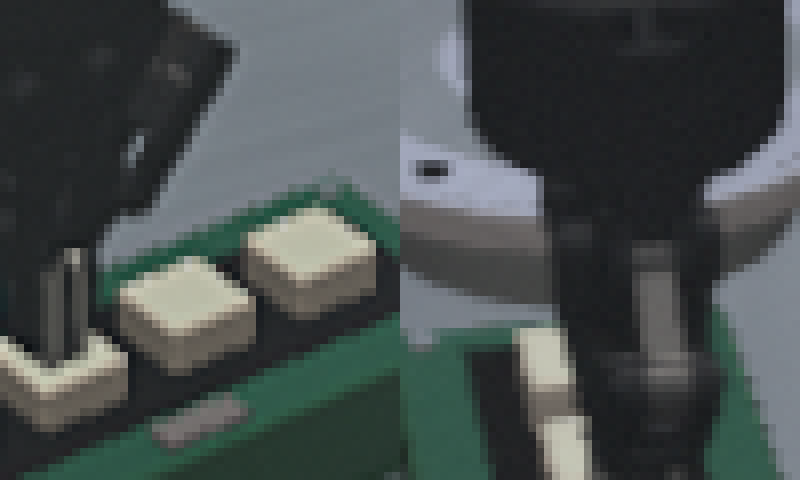

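Key_3 is tapped (about 3 N, centred), and keys 1 and 2 are up again. Going over to key_4, which should be 5 mm lower if latched.

jog_arm(commands=[0, 0, 0.9, 0, 0.4, -2.4, 1.0, 0, 0.83, -4.73, 1.0, 0, 0.83, -4.73, 0.7, 0, 0.83, -4.73, 0.4, 0])

```text
time_s: 16.2
ee_pos: [551.1, -65.7, 36.0]
ee_rot: [-0.06, 0.705, -0.704, 0.06]
wrist_force: [0.0, 0.3, 0.9]
grip_width: 0.001
```

jog_arm(commands=[0, 0, -0.1, 0, 0, 0, -0.2, 0, 0, 0, -0.3, 0, 0, 0, -0.4, 0, 0, 0, -0.4, 0])

```text
time_s: 16.82
ee_pos: [551.4, -65.9, 32.2]
ee_rot: [-0.06, 0.705, -0.705, 0.06]
wrist_force: [-0.1, -0.4, -0.2]
grip_width: 0.003
```

No force at 32.2, where the up keys gave 3–4 N, so key_4 is lower, i.e. latched. Approaching gently.

jog_arm(commands=[0, 0, -0.05, 0, 0, 0, -0.1, 0, 0, 0, -0.15, 0, 0, 0, -0.2, 0, 0, 0, -0.2, 0])

```text
time_s: 17.45
ee_pos: [551.4, -65.9, 30.2]
ee_rot: [-0.06, 0.705, -0.705, 0.06]
wrist_force: [0.3, 0.2, -0.5]
grip_width: -0.001
```

jog_arm(commands=[0, 0, -0.05, 0, 0, 0, -0.1, 0, 0, 0, -0.1, 0, 0, 0, -0.1, 0, 0, 0, -0.1, 0])

```text
time_s: 18.08
ee_pos: [551.6, -66.0, 29.3]
ee_rot: [0.06, -0.705, 0.705, -0.06]
wrist_force: [-0.3, 0.4, -0.7]
grip_width: -0.001
```

jog_arm(commands=[0, 0, -0.01, 0, 0, 0, -0.02, 0, 0, 0, -0.02, 0, 0, 0, -0.02, 0, 0, 0, -0.02, 0])

```text
time_s: 18.7
ee_pos: [551.5, -66.0, 29.1]
ee_rot: [0.06, -0.705, 0.705, -0.06]
wrist_force: [-0.2, 1.0, -0.7]
grip_width: -0.002
```

jog_arm(commands=[0, 0, -0.01, 0, 0, 0, -0.015, 0, 0, 0, -0.015, 0, 0, 0, -0.015, 0, 0, 0, -0.015, 0])

```text
time_s: 19.32
ee_pos: [551.5, -65.9, 29.0]
ee_rot: [0.06, -0.705, 0.705, -0.06]
wrist_force: [0.5, -0.2, 0.5]
grip_width: 0.001
```

jog_arm(commands=[0, 0, -0.01, 0, 0, 0, -0.015, 0, 0, 0, -0.015, 0, 0, 0, -0.015, 0, 0, 0, -0.015, 0])

```text
time_s: 19.95
ee_pos: [551.5, -65.9, 28.8]
ee_rot: [-0.06, 0.705, -0.705, 0.06]
wrist_force: [-0.9, -0.6, 2.2]
grip_width: -0.001
```

jog_arm(commands=[0, 0, -0.005, 0, 0, 0, -0.01, 0, 0, 0, -0.01, 0, 0, 0, -0.01, 0, 0, 0, -0.01, 0])

```text
time_s: 20.58
ee_pos: [551.5, -66.0, 28.8]
ee_rot: [0.06, -0.705, 0.705, -0.06]
wrist_force: [-1.7, 1.2, 3.5]
grip_width: 0.003
```

```bash
sed -i 's/"scene":(290,190)/"scene":(265,205)/;s/"side":(260,190)/"side":(265,225)/' look.py; python3 look.py tip11
```

```text
20.575 [551.50720116 -65.98166589  28.77191742] [-1.66424781  1.18403217  3.49447193] [0.02428522 0.23845282 0.00719426]
```

View pics/tip11.png

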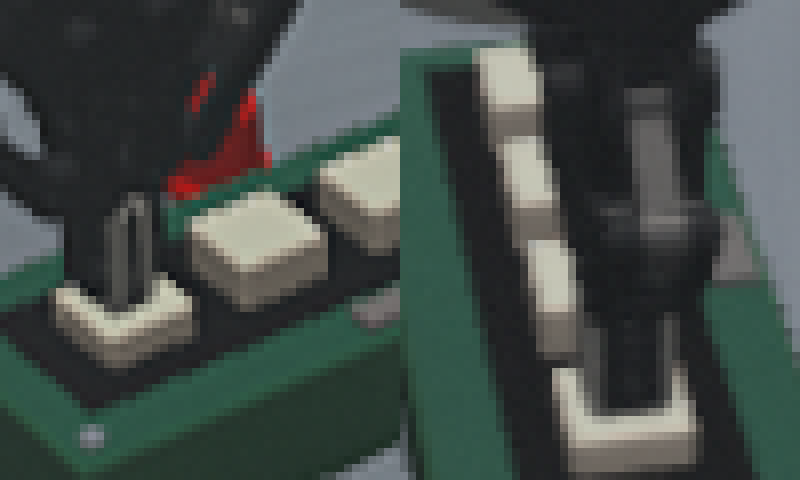

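Key_4 is tapped at 3.5 N with almost no give, and it still stands low, so it is still latched. The fingertips are centred on it. Lift clear, then press.

jog_arm(commands=[0, 0, 0.5, 0, 0, 0, 1.0, 0, 0, 0, 1.0, 0, 0, 0, 1.0, 0, 0, 0, 1.0, 0])

```text
time_s: 21.3
ee_pos: [551.3, -65.9, 38.5]
ee_rot: [-0.06, 0.705, -0.704, 0.06]
wrist_force: [-0.2, -0.0, 0.2]
grip_width: 0.0
```

```bash
python3 look.py tip12
```

```text
21.3 [551.31070118 -65.93347864  38.45816181] [-0.15594092 -0.03365507  0.15194308] [0.03227184 0.02228286 0.00337859]
```

View pics/tip12.png

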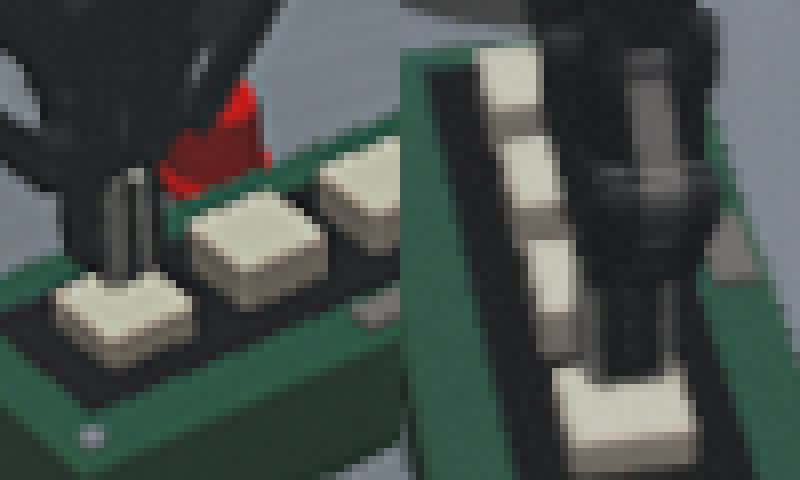

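jog_arm(commands=[0, 0, -0.4, 0, 0, 0, -0.8, 0, 0, 0, -1.0, 0, 0, 0, -1.15, 0, 0, 0, -1.25, 0])

```text
time_s: 22.02
ee_pos: [551.1, -65.9, 27.3]
ee_rot: [-0.061, 0.705, -0.704, 0.06]
wrist_force: [-5.4, 0.8, 11.4]
grip_width: -0.001
```

After the tap, key_4 was still down with the fingertips clear of it. The press has reached 11.4 N; continuing down.

jog_arm(commands=[0, 0, -0.06, 0, 0, 0, -0.12, 0, 0, 0, -0.18, 0, 0, 0, -0.22, 0, 0, 0, -0.22, 0])

```text
time_s: 22.65
ee_pos: [551.1, -65.9, 25.8]
ee_rot: [-0.061, 0.705, -0.704, 0.06]
wrist_force: [-5.6, 0.6, 12.9]
grip_width: 0.003
```

jog_arm(commands=[0, 0, -0.05, 0, 0, 0, -0.1, 0, 0, 0, -0.1, 0, 0, 0, -0.1, 0, 0, 0, -0.1, 0])

```text
time_s: 23.28
ee_pos: [551.1, -65.9, 25.1]
ee_rot: [-0.061, 0.705, -0.704, 0.06]
wrist_force: [-6.6, 1.2, 14.8]
grip_width: 0.002
```

jog_arm(commands=[0, 0, -0.05, 0, 0, 0, -0.1, 0, 0, 0, -0.15, 0, 0, 0, -0.15, 0, 0, 0, -0.15, 0])

```text
time_s: 23.9
ee_pos: [551.1, -65.9, 23.9]
ee_rot: [-0.061, 0.705, -0.704, 0.06]
wrist_force: [-8.1, 0.5, 16.5]
grip_width: -0.002
```

16.5 N at about 9.9 mm below the up height. Lifting off and checking.

jog_arm(commands=[0, 0, 0.3, 0, 0, 0, 0.8, 0, 0, 0, 1.4, 0, 0, 0, 3.0, 0, 0, 0, 6.0, 0])

```text
time_s: 24.52
ee_pos: [550.3, -65.6, 81.1]
ee_rot: [-0.061, 0.705, -0.704, 0.059]
wrist_force: [0.5, 0.2, 0.2]
grip_width: 0.002
```

jog_arm(commands=[-2, -3, 3, 0, -4, -6, 6, 0, -6, -10, 8, 0, -6, -15, 9, 0, -6, -15, 9, 0])

```text
time_s: 25.15
ee_pos: [492.4, -219.9, 173.8]
ee_rot: [0.057, -0.703, 0.706, -0.06]
wrist_force: [0.5, -0.8, 0.4]
grip_width: 0.004
```

```bash
python3 - <<'E'
from plant import r,optics
import cv2,pickle,numpy as np
from h import *
roi={"scene":(250,205,360,280),"side":(250,220,330,315)}
o=r.get_obs();print(o["time_s"],o["ee_pos"],o["wrist_force"]);out=[]
for n,(a,b,e,f) in roi.items():
    c=optics.capture(n);cv2.imwrite(f"pics/{n}_end.png",c["pixels"][:,:,::-1]);im=c["pixels"][b:f,a:e]
    out.append(cv2.resize(im[:75],None,fx=4,fy=6,interpolation=cv2.INTER_CUBIC))
    hsv=cv2.cvtColor(im,cv2.COLOR_RGB2HSV);m=((hsv[...,2]>150)&(hsv[...,1]<70)).astype(np.uint8)
    k,l,s,ce=cv2.connectedComponentsWithStats(m,connectivity=4)
    for i in range(1,k):
        if s[i,4]>50:print(n,s[i,4],ray(c,ce[i]+[a,b],63).round(1))
cv2.imwrite("pics/end.png",np.hstack(out)[:,:,::-1])
E
```

```text
25.15 [ 492.386269   -219.88550923  173.84915236] [ 0.51331151 -0.8288386   0.35808995]
scene 86 [528.9  76.8  63. ]
scene 89 [536.8  29.7  63. ]
scene 95 [545.3 -17.6  63. ]
scene 98 [553.9 -64.5  63. ]
side 104 [525.   74.8  63. ]
side 117 [533.2  27.6  63. ]
side 133 [541.9 -19.3  63. ]
side 149 [550.1 -66.4  63. ]
```

View pics/side_end.png

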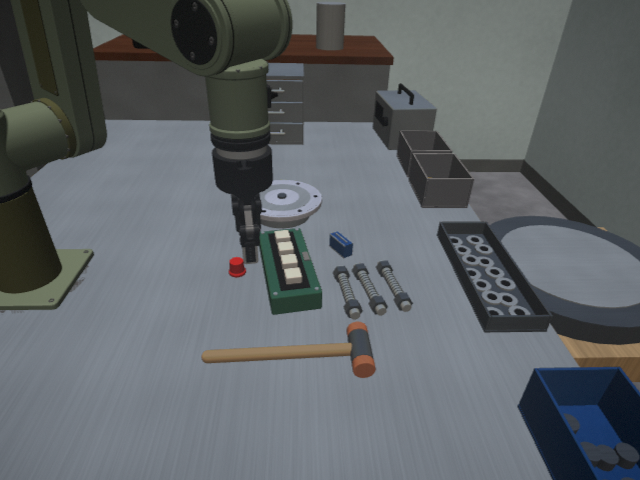

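View pics/end.png

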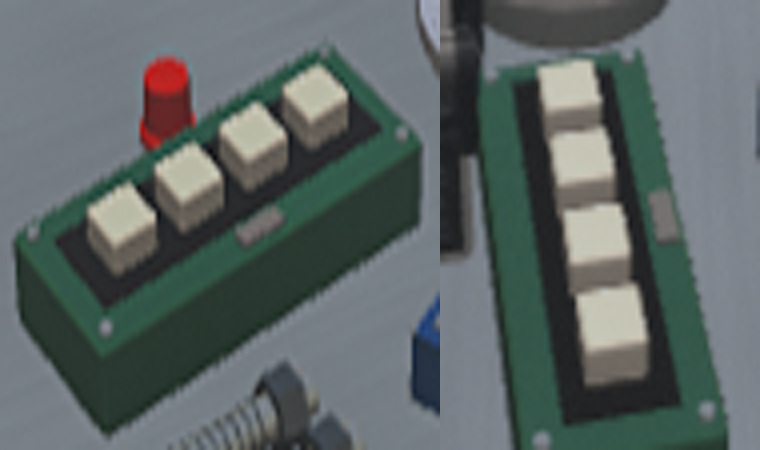

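All four keys now lie on one line at the 63 mm height in both views, key_4's side face is full height, and nothing else has moved. The robot is touching nothing, so I'm handing in.

```bash
python3 -c "
from plant import r,workorder
print(workorder.hand_in());print(r.get_obs()['time_s'])"
```

```text
the job is handed in; nothing more can be done
None
the job is handed in; nothing more can be done
```

The job is done and handed in. I tapped key_1 to key_4 in order with shut fingertips, at about 3–4 N each. I then lifted clear and pressed key_4, the latched one, to 16.5 N at about 9.9 mm below the up height, and it released.

- **Last checks:** at 25.15 s both cameras showed all four keys standing up in one line at 63 mm. Key_4 had shown as about 5 mm low before the press. The mallet, cap, gauge block, studs and turntable looked undisturbed. The arm stood clear with no force beyond noise.
- **What disagreed:** contact came with the reported TCP about 29–30 mm lower than the key tops, although the TCP is said to be at the fingertips. The cameras put the tips about 23–26 mm above it. I found the contact heights by force in small steps instead.
- **Key_3 reading:** its force did not rise with the last 0.5 mm (3.3 N, then 2.8 N). That is within the sensor noise of about 0.7 N.

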